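Stack a lamp foot in its assembly jig

ROBOT

A 6-joint arm with a two-finger parallel gripper is mounted at the origin on the work surface. World frame = base frame: x ahead of the robot, y to its left, z up, the work surface at z = 0. Lengths are in m, angles in rad, forces in N, time in s.
With the tool pointing down it reaches from about 0.25 to 0.775 m from the base axis. Payload 4 kg.
Tool frame: the origin (TCP) lies midway between the tips of the shut fingers; the grasp point (between the pads) lies 19 mm behind it; z points along the fingers, x is the direction in which the jaws open and shut, and the axes are right-handed (so a half turn about z gives the same grasp; the last joint's range is limited). The gripper opens to 94 mm and grips with 3 to 60 N. Pads are 16 mm wide; open, the fingers measure 119 mm over their backs; the gripper's body (75 mm by 177 mm) begins 78 mm behind the grasp point.
Start: joints at [-1.371, 0.087, 1.371, -0, 1.684, -0.103], TCP at [0.164, -0.525, 0.206] pointing down, gripper open.
Joint ranges: [-3.1, 3.1], [-0.76, 2.03], [0.27, 2.55], [-1.08, 4.22], [0.17, 2.65], [-2.57, 2.57]. Speed limits (rad/s): [2.79, 2.79, 3.14, 3.14, 3.14, 3.14].

INTERFACE

Orientations are given as [roll, pitch, yaw] about the fixed x, y, z axes, in that order (R = Rz(yaw) Ry(pitch) Rx(roll)).
In Python, from bench import * gives the robot as it stands.
- The arm moves only by the tool send_rows, never from a script. Its argument "rows" is one flat list of numbers, 7 for each row, row after row: the shift along the world's x, y, z in mm, then the turn, a rotation vector about the world's x, y, z in degrees, then the opening, from 0 (shut) to 1 (fully open). A call has exactly 8 rows; each row shifts and turns the commanded pose from where the row before left it; what a row does not reach is not made up. A row lasts 1/8 s, in which the tool goes at most 62.5 mm and 10.7 degrees, less where a joint would pass 70% of its speed; a pose out of reach is approached as far as the arm can. A call is refused whole if a number of a shift passes 62.5 or a number of a turn 10.7, either way. A call with a gripper value outside its range is refused whole. The fingers move at their own pace and stop on an object; the grip force is fixed at half the most. Time passes only in rows, so rows that do not move let the fingers close, or fill a call up. It gives the time, the measured TCP pose, the force and the opening at its end, in the units of the state.
- get_obs(): the state, without advancing time (a new reading comes with each control period).
- snapshot(name): name is "side" or "top"; returns a dict with "color" (400x640x3 uint8, red, green, blue), "intrinsics" (3x3 intrinsics, pixels), "rvec" (rotation vector, rad) and "tvec" (3), from world to camera coordinates, as OpenCV has them. Camera axes: x right, y down, z forward; pixel columns grow to the right and rows downward; lengths in m; the calibration is good to about 2 mm. A picture is of the moment at which its call begins. There is no depth.
- close_job(): hands the job in, once; it reports no verdict.
The state is a dict: "time": time; "joint_positions": joint angles; "qvel": joint speeds; "joint_torque": joint torques, N m; "tool_pos": TCP position; "ee_rot": TCP orientation; "wrist_force": force on the tool from outside, world axes, zero at the start; "wrist_torque": the same for the moment, N m; "width": finger opening in m.
Only numpy, scipy, OpenCV 4.12 (cv2) and the standard library are available. Lean on these libraries where they do the work, as an engineer would, in place of code of your own. Each camera call takes 0.05 s, during which the arm holds its last target.

TASK

Stack the parts of the lamp foot in the pocket of the assembly jig, ready for bolting: first the thick iron weight, flat on the floor of the pocket, then the wooden spacer on it, then the cover plate on top with its square socket upwards. Each part must lie flat and square between the four corner angles; lower the parts in gently rather than dropping them. Let go of everything, and leave the screwdriver, mug, book and carton where they are.

Things in the scene. Friction and masses are not known exactly. Their poses are not given: they have to be found in the camera images.
- jig_floor (a point): Jig, fixed: plywood board 150 x 120 x 12 mm with four L-shaped metal corner angles, 8 mm thick, round a pocket 77 (x) by 53 mm (y). Point: centre of the pocket floor (board top), z up. Angles are upright to 48 mm above the floor, then flare out 20 degrees as a lead-in, to 59 mm. Each long side is open over its middle 48 mm (for fingers gripping a part across its width), each short side over 29 mm.
- weight_mid (a point): Weight: plain dark iron block 72 (x) x 48 (y) x 26 mm high, 0.5 to 0.65 kg, small dark dot (hole) in the middle of its top. Lies flat on the table. Point: its centre, 13 mm above its underside; x along its long side, z up. A half turn makes no difference. Seated: 13 mm above the pocket floor.
- spacer_mid (a point): Spacer: flat wooden block 72 (x) x 48 (y) x 14 mm high, about 40 g, small dark dot (hole) in the middle. Lies flat on the table. Point: its centre, 7 mm above its underside; x along its long side, z up. A half turn makes no difference. Seated on the weight: 33 mm above the pocket floor.
- cover_mid (a point): Cover plate: steel plate 72 (x) x 48 (y) x 8 mm with a square socket block 18 x 18 x 24 mm high standing in its middle (32 mm in all), about 0.2 kg. Lies socket up; grip it by the socket. Point: on the middle axis, 16 mm above the underside (8 mm above the plate's upper face); x along the long side, z up. A half turn makes no difference. Seated on the spacer: 56 mm above pocket floor.
- driver: Bystander: screwdriver lying on the table about 0.2 m long; origin at its underside, near the middle, x from handle to tip.
- mug: Bystander: white mug, 80 mm across, 90 mm high, handle at its +y side; origin at the centre of its underside.
- book: Bystander: hardback book lying flat, 115 (x) x 180 (y) x 24 mm; origin at the centre of its underside.
- carton: Bystander: small cardboard carton standing upright, 62 x 62 x 105 mm high; origin at the centre of its underside.
Not all that is in view belongs to the job. What is shaped like the part that bears spacer_mid but blue or orange is not meant.

How it is judged:
By the outcome, as a careful person would: the job done as asked, in the order asked, and still so for the second after the job is handed in, with the robot touching nothing.
It also fails if it takes over 72 s, if anything falls off the work surface, if the arm or the gripper's body presses on something with over 40 N, if the wrist force passes 120 N, or if a joint passes its speed limit or range.

## Working session

There is one attempt and no reset: what is moved stays moved. The work goes in short steps, Python scripts to look and compute and a tool call to move; the robot and the scene stay as the last step left them, time stands still between calls to the robot, and variables do not carry over. Pictures are saved under pics/ and viewed, and the job is handed in when it is done.

Besides the shell and the picture viewer there is one more tool, called as name(argument=value, ...), one argument or row to a line, values as JSON. send_rows: Moves the arm, as the interface text tells. Its arguments: {"type":"object","properties":{"rows":{"type":"array","items":{"type":"number"}}},"required":["rows"]}

```bash
mkdir -p pics; python3 - <<'E'
from bench import *
import cv2
for n in("top","side"):
    s=snapshot(n); cv2.imwrite(f"pics/{n}0.png",s["color"][:,:,::-1]); print(n,s["intrinsics"],s["rvec"],s["tvec"])
o=get_obs(); print({k:o[k] for k in("time","tool_pos","ee_rot","width","wrist_force")})
E
```

```text
top [[413.00021651   0.         321.42905885]
 [  0.         413.00021651 202.82582477]
 [  0.           0.           1.        ]] [ 2.18080617 -2.01128345  0.23225351] [-0.05250361  0.5815692   0.89816503]
side [[455.4879007    0.         316.14306705]
 [  0.         455.4879007  203.28655412]
 [  0.           0.           1.        ]] [ 0.30181473 -2.73161386  1.34490887] [0.55811421 0.13752664 1.09926426]
{'time': 0.1, 'tool_pos': array([ 0.16388313, -0.524512  ,  0.20444133]), 'ee_rot': array([-3.14140734e+00,  1.94839292e-03, -1.26803153e+00]), 'width': 0.0939445956416387, 'wrist_force': array([ 1.06173618, -0.16388007, -0.61537455])}
```

View pics/top0.png

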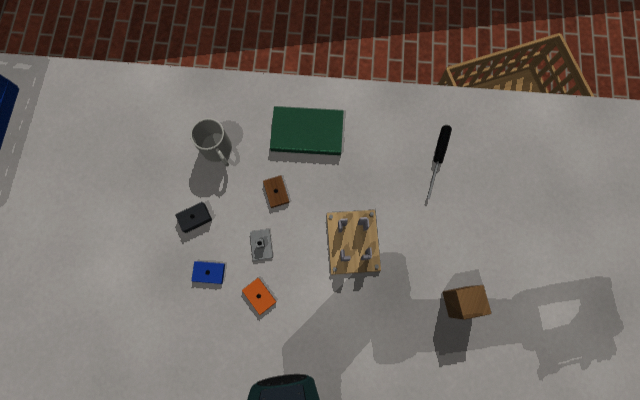

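View pics/side0.png

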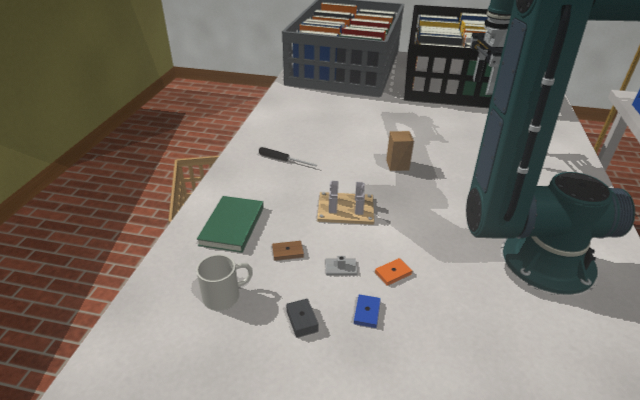

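```bash
cat > h.py <<'E'
import cv2,numpy as np
def crop(src,x0,y0,x1,y1,k,out):
    im=cv2.imread(src)[y0:y1,x0:x1]; im=cv2.resize(im,None,fx=k,fy=k,interpolation=cv2.INTER_CUBIC)
    for x in range((x0+9)//10*10,x1,10):
        cv2.line(im,((x-x0)*k,0),((x-x0)*k,5),(0,0,255),1); cv2.putText(im,str(x),((x-x0)*k,14),0,.35,(0,0,255),1)
    for y in range((y0+9)//10*10,y1,10):
        cv2.line(im,(0,(y-y0)*k),(5,(y-y0)*k),(0,0,255),1); cv2.putText(im,str(y),(6,(y-y0)*k+4),0,.35,(0,0,255),1)
    cv2.imwrite(out,im)
E
python3 - <<'E'
from h import *
crop("pics/top0.png",170,165,300,265,6,"pics/t_parts.png")
crop("pics/top0.png",315,200,395,285,7,"pics/t_jig.png")
crop("pics/side0.png",265,230,365,340,5,"pics/s_parts.png")
crop("pics/side0.png",305,170,390,235,9,"pics/s_jig.png")
E
```

```text
(no output)
```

View pics/t_parts.png

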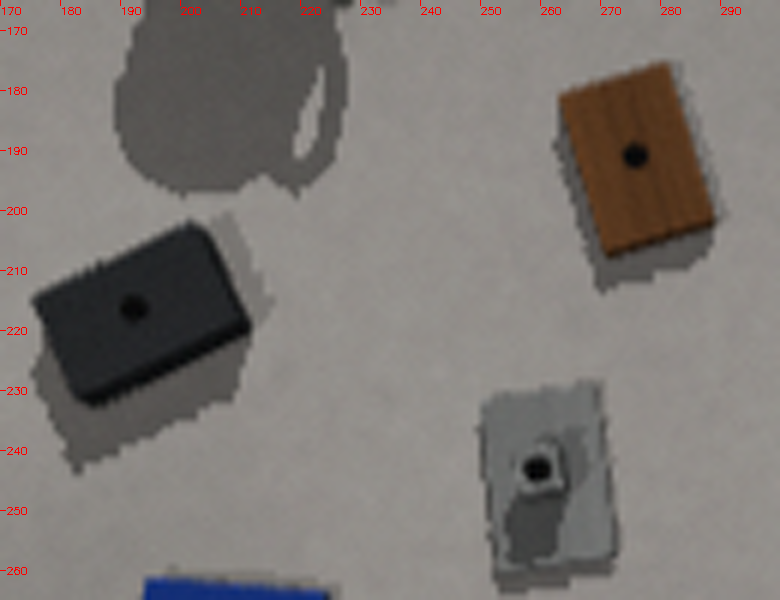

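View pics/t_jig.png

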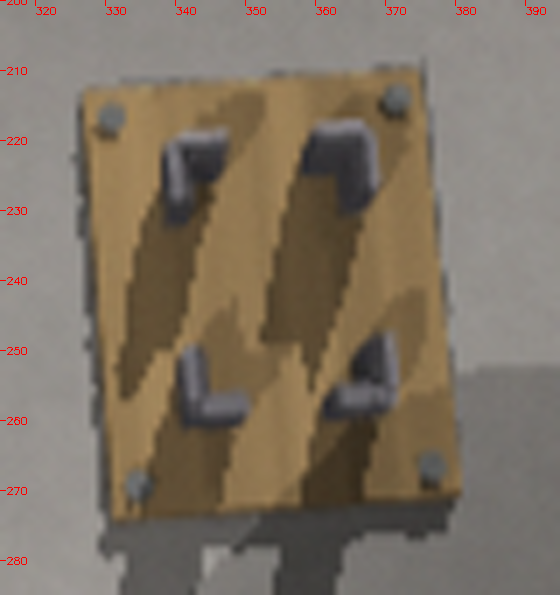

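View pics/s_parts.png

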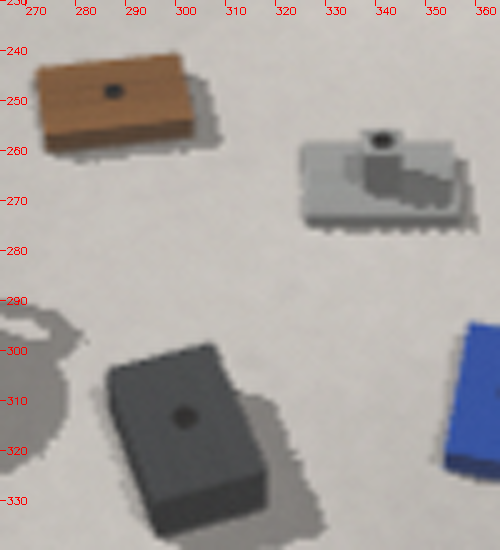

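View pics/s_jig.png

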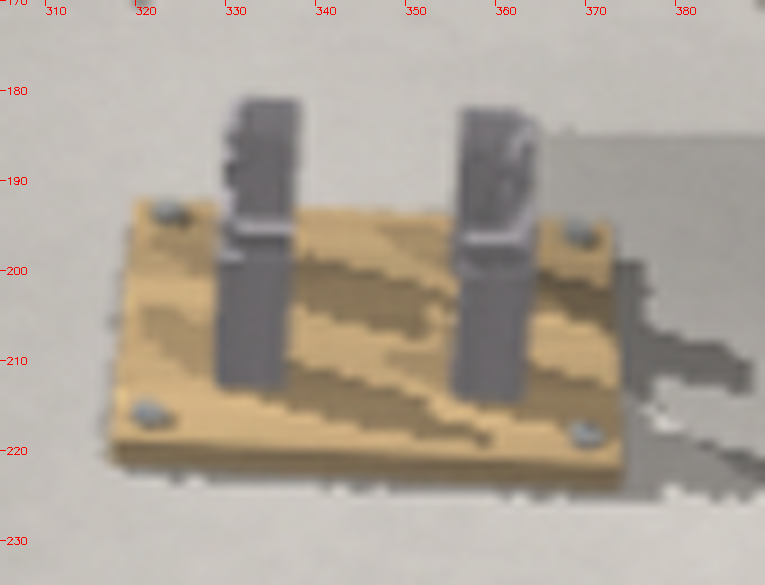

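```bash
cat > fit.py <<'E'
import cv2,numpy as np,pickle
from scipy.optimize import least_squares
from bench import *
C={n:snapshot(n) for n in("top","side")}
def proj(n,P):
    s=C[n]; return cv2.projectPoints(np.float64(P),s["rvec"],s["tvec"],s["intrinsics"],None)[0][:,0]
def pts(p,h,extra,hx=.036,hy=.024):
    c,s=np.cos(p[2]),np.sin(p[2])
    L=[(a*hx,b*hy,h) for a,b in((1,1),(1,-1),(-1,-1),(-1,1))]+[(0,0,z) for z in extra]
    return np.array([(p[0]+c*x-s*y,p[1]+s*x+c*y,z) for x,y,z in L])
def fit(views,h,extra,**k):
    def res(p,vs):
        r=[]
        for n,uv in vs.items():
            q=proj(n,pts(p,h,extra,**k)); uv=np.array(uv)-.5
            m=len(extra); body=uv[:4]
            best=min((q[:4]-np.roll(body,s,0) for s in range(4)),key=lambda d:(d**2).sum())
            best2=min((q[:4]-np.roll(body[::-1],s,0) for s in range(4)),key=lambda d:(d**2).sum())
            r.append(min(best,best2,key=lambda d:(d**2).sum()).ravel())
            if m and len(uv)>4: r.append((q[4:]-uv[4:]).ravel()*1.5)
        return np.concatenate(r)
    out=[]
    for vs in [{n:views[n]} for n in views]+[views]:
        best=None
        for x0 in(.3,.5):
         for y0 in (-.2,.05,.3):
          for a in np.radians([0,45,90,135]):
            f=least_squares(res,[x0,y0,a],args=(vs,))
            if best is None or f.cost<best.cost: best=f
        p=best.x; print(list(vs),np.round(p[:2]*1000,1),round(np.degrees(p[2])%180,1),'rms',round(np.sqrt(np.mean(best.fun**2)),2))
    return p
E
cat > m0.py <<'E'
from fit import *
R={}
R['weight']=fit({"top":[(175.8,214.7),(202.5,201.8),(211.5,217.2),(184,230),(192.2,216.7)],"side":[(286.4,304),(307.6,299),(318.4,324),(296.6,331),(302,313.4)]},.026,[.026])
R['spacer']=fit({"top":[(263.3,181),(281.3,175.7),(289.3,200.8),(271.2,206.2),(275.8,191)],"side":[(272.2,243.6),(301,240.6),(303.6,254),(274,256.6),(287.8,248.2)]},.014,[.014])
R['cover']=fit({"top":[(250.3,231.7),(270,228.7),(272.7,257.2),(252.5,259.5),(259.5,243)],"side":[(325.4,258.6),(356,258.6),(357.2,272.4),(325.6,273.4),(341.4,258)]},.008,[.032])
R['jig']=fit({"top":[(326.7,213.1),(375.6,210),(380.4,270.2),(330.4,273.8)],"side":[(319.8,192.2),(372.8,194.7),(373.9,221.7),(317.4,218.7)]},.012,[],hx=.075,hy=.06)
pickle.dump(R,open("R.pkl","wb"))
def box(n,im,p,h0,h1,hx,hy,k,col):
    for h in(h0,h1):
        q=proj(n,pts(p,h,[],hx,hy)); cv2.polylines(im,[np.int32((q+.5)*k)],True,col,1,cv2.LINE_AA)
for n,(x0,y0,x1,y1) in {"top":(170,165,390,285),"side":(260,170,390,345)}.items():
    k=4; im=cv2.resize(cv2.imread(f"pics/{n}0.png"),None,fx=k,fy=k,interpolation=cv2.INTER_CUBIC)
    box(n,im,R['weight'],0,.026,.036,.024,k,(0,255,255))
    box(n,im,R['spacer'],0,.014,.036,.024,k,(0,255,255))
    box(n,im,R['cover'],0,.008,.036,.024,k,(0,255,255))
    box(n,im,R['cover'],.008,.032,.009,.009,k,(255,255,0))
    box(n,im,R['jig'],0,.012,.075,.060,k,(0,0,255))
    box(n,im,R['jig'],.012,.060,.0385,.0265,k,(0,255,0))
    c=im[y0*k:y1*k,x0*k:x1*k]
    if c.shape[1]>800 or c.shape[0]>600: 
        s=min(800/c.shape[1],600/c.shape[0]); c=cv2.resize(c,None,fx=s,fy=s,interpolation=cv2.INTER_AREA)
    cv2.imwrite(f"pics/ov_{n}.png",c)
E
python3 m0.py
```

```text
['top'] [536.3 303.4] 122.9 rms 0.89
['side'] [535.3 307.2] 121.6 rms 0.52
['top', 'side'] [535.9 305.2] 122.2 rms 0.98
['top'] [618.5 111.5] 22.6 rms 0.57
['side'] [618.  114.2] 21.3 rms 0.26
['top', 'side'] [618.4 112.4] 22.1 rms 0.57
['top'] [484.1 134.2] 11.8 rms 0.46
['side'] [483.4 136.1] 13.1 rms 0.33
['top', 'side'] [483.8 134.8] 12.3 rms 0.5
['top'] [508.8 -87.6] 8.0 rms 0.47
['side'] [508.1 -84.4] 8.5 rms 0.26
['top', 'side'] [508.6 -86.9] 8.2 rms 0.51
```

View overlays.

View pics/ov_top.png

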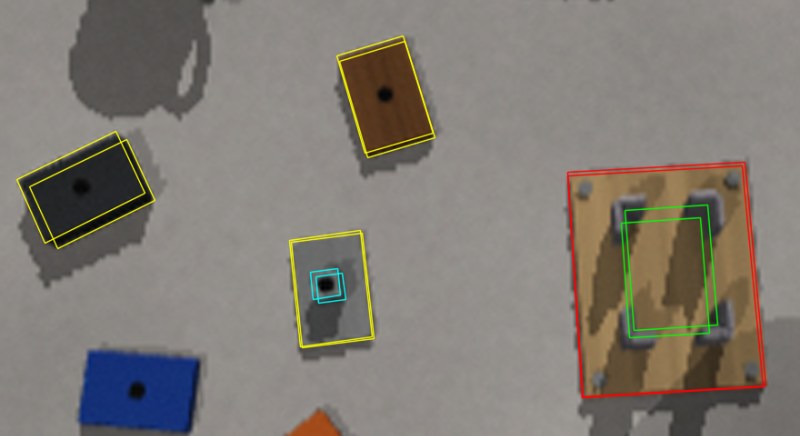

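View pics/ov_side.png

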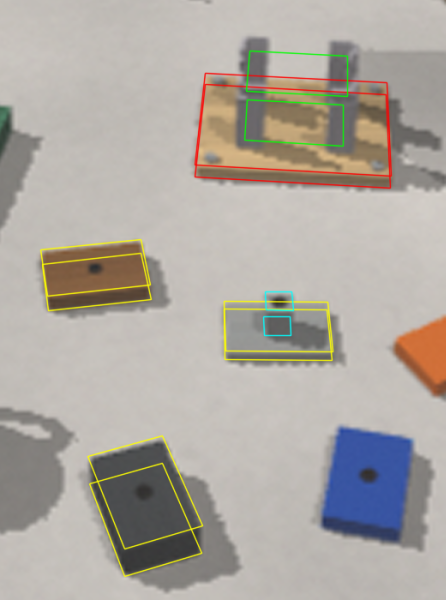

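send_rows(
  rows=[23, 52, 0, 0, 0, 6.5, 0.8, 23, 52, 0, 0, 0, 6.5, 0.8, 23, 52, 0, 0, 0, 6.5, 0.8, 23, 52, 0, 0, 0, 6.5, 0.8, 23, 52, 0, 0, 0, 6.5, 0.8, 23, 52, 0, 0, 0, 6.5, 0.8, 23, 52, 0, 0, 0, 6.5, 0.8, 23, 52, 0, 0, 0, 6.5, 0.8],
)

```text
time: 1.2
tool_pos: [0.3483, -0.1072, 0.2056]
ee_rot: [3.142, -0.001, -0.357]
wrist_force: [1.5, -0.3, -0.1]
width: 0.0751
```

send_rows(
  rows=[23, 52, -5, 0, 0, 6.5, 0.8, 23, 52, -5, 0, 0, 6.5, 0.8, 23, 52, -10, 0, 0, 6.5, 0.8, 23, 52, -10, 0, 0, 6.5, 0.8, 23, 52, -15, 0, 0, 6.5, 0.8, 23, 52, -15, 0, 0, 6.5, 0.8, 23, 52, -20, 0, 0, 6.5, 0.8, 23, 47, -20, 0, 0, 6.5, 0.8],
)

```text
time: 2.2
tool_pos: [0.5324, 0.304, 0.1047]
ee_rot: [3.141, -0.0, 0.552]
wrist_force: [0.6, -0.5, 0.9]
width: 0.0753
```

```bash
cat > look.py <<'E'
import sys
from fit import *
from h import crop
tag=sys.argv[1]
for n in C: cv2.imwrite(f"pics/{n}_{tag}.png",C[n]["color"][:,:,::-1])
o=get_obs(); print(round(o["time"],2),np.round(o["tool_pos"]*1000,1),np.round(np.degrees(o["ee_rot"]),2),round(o["width"]*1000,1),np.round(o["wrist_force"],1))
for n in C: print(n,np.round(proj(n,[o["tool_pos"]])[0]+.5,1))
E
python3 look.py a; python3 -c "
from h import crop
crop('pics/top_a.png',150,150,300,260,5,'pics/ta.png');crop('pics/side_a.png',250,210,370,330,5,'pics/sa.png')"
```

```text
2.3 [530.8 305.2  99.7] [-179.87    0.42   31.64] 75.2 [-0.1 -0.2 -0.1]
top [181.9 212.1]
side [304.4 289. ]
```

View pics/ta.png

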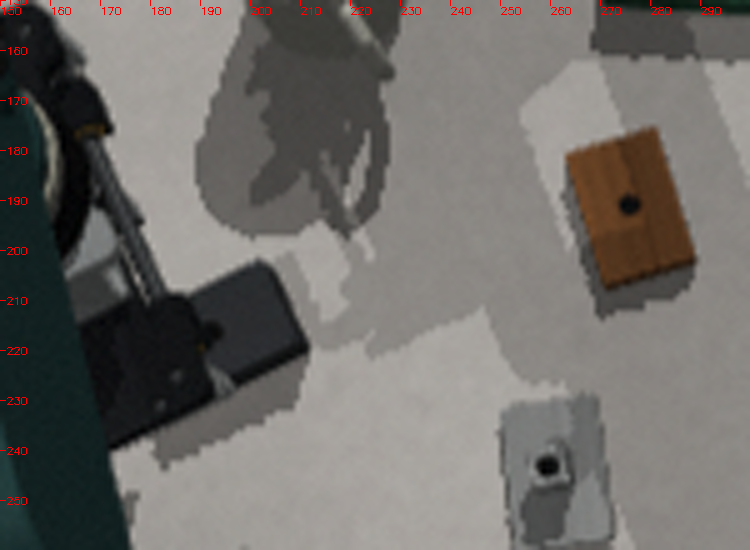

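View pics/sa.png

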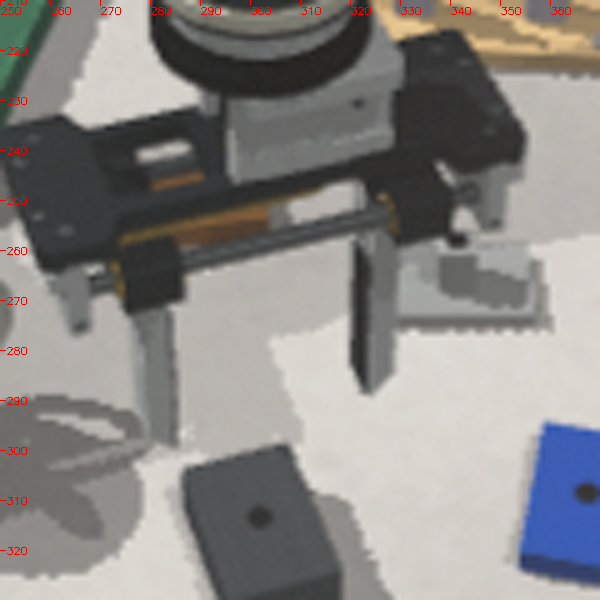

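send_rows(
  rows=[5, 0, -10, 0, 0, 0.5, 0.8, 0, 0, -10, 0, 0, 0, 0.8, 0, 0, -10, 0, 0, 0, 0.8, 0, 0, -10, 0, 0, 0, 0.8, 0, 0, -10, 0, 0, 0, 0.8, 0, 0, -10, 0, 0, 0, 0.8, 0, 0, 0, 0, 0, 0, 0.8, 0, 0, 0, 0, 0, 0, 0.8],
)

```text
time: 3.3
tool_pos: [0.5371, 0.3022, 0.0457]
ee_rot: [3.142, -0.0, 0.556]
wrist_force: [-0.3, 0.2, 1.0]
width: 0.0752
```

```bash
python3 look.py b; python3 -c "
from h import crop
crop('pics/side_b.png',250,230,370,350,5,'pics/sb.png')"
```

```text
3.4 [537.4 302.2  46.1] [ 1.7999e+02 -7.0000e-02  3.1850e+01] 75.1 [-0.3  0.1 -0.2]
top [191.  214.1]
side [301.6 305.3]
```

View pics/sb.png

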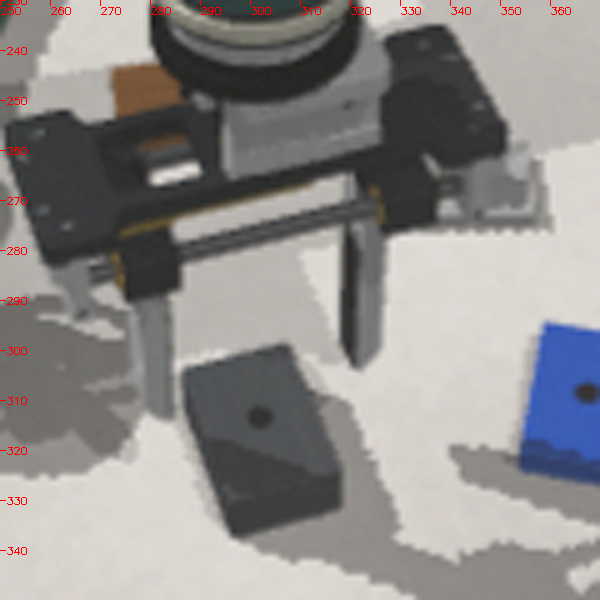

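send_rows(
  rows=[-1.5, 2.5, -10, 0, 0, 0.4, 0.8, 0, 0, -10, 0, 0, 0, 0.8, 0, 0, -10, 0, 0, 0, 0.8, 0, 0, -8, 0, 0, 0, 0.8, 0, 0, -4, 0, 0, 0, 0.8, 0, 0, 0, 0, 0, 0, 0.0, 0, 0, 0, 0, 0, 0, 0.0, 0, 0, 0, 0, 0, 0, 0.0],
)

```text
time: 4.4
tool_pos: [0.536, 0.3047, 0.004]
ee_rot: [3.141, -0.001, 0.563]
wrist_force: [4.4, 2.7, -1.9]
width: 0.049
```

send_rows(
  rows=[0, 0, 0, 0, 0, 0, 0, 0, 0, 0, 0, 0, 0, 0, 0, 0, 8, 0, 0, 0, 0, 0, 0, 10, 0, 0, 0, 0, 0, 0, 20, 0, 0, 0, 0, 0, 0, 25, 0, 0, 0, 0, 0, 0, 30, 0, 0, 0, 0, 0, 0, 30, 0, 0, 0, 0],
)

```text
time: 5.4
tool_pos: [0.5355, 0.3044, 0.1286]
ee_rot: [3.141, -0.001, 0.563]
wrist_force: [0.2, -0.1, -7.0]
width: 0.0482
```

send_rows(
  rows=[-3.5, -30, 0, 0, 0, 5, 0, -3.5, -50, 0, 0, 0, 9, 0, -3.5, -55, 0, 0, 0, 9, 0, -3.5, -55, 0, 0, 0, 9, 0, -3.5, -55, 0, 0, 0, 9, 0, -3.5, -55, 0, 0, 0, 9, 0, -3, -55, 0, 0, 0, 9, 0, -3, -36.5, 0, 0, 0, 7, 0],
)

```text
time: 6.4
tool_pos: [0.5083, -0.0895, 0.1281]
ee_rot: [3.14, 0.001, 1.717]
wrist_force: [0.7, 0.7, -6.7]
width: 0.0474
```

send_rows(
  rows=[0, 0, -5, 0, 0, 0, 0, 0, 0, -5, 0, 0, 0, 0, 0, 0, -5, 0, 0, 0, 0, 0, 0, -5, 0, 0, 0, 0, 0, 0, -5, 0, 0, 0, 0, 0, 0, -5, 0, 0, 0, 0, 0, 0, 0, 0, 0, 0, 0, 0, 0, 0, 0, 0, 0, 0],
)

```text
time: 7.4
tool_pos: [0.5086, -0.087, 0.0966]
ee_rot: [3.141, 0.0, 1.715]
wrist_force: [-0.5, 0.3, -6.4]
width: 0.0479
```

```bash
python3 look.py c; python3 -c "
from h import crop
crop('pics/side_c.png',290,130,410,240,6,'pics/sc.png')
crop('pics/top_c.png',290,180,410,290,5,'pics/tc.png')"
```

```text
7.5 [508.7 -87.1  96.8] [1.7997e+02 1.0000e-02 9.8240e+01] 47.5 [ 1.   0.5 -6.3]
top [355.9 236. ]
side [347.6 180. ]
```

View pics/sc.png

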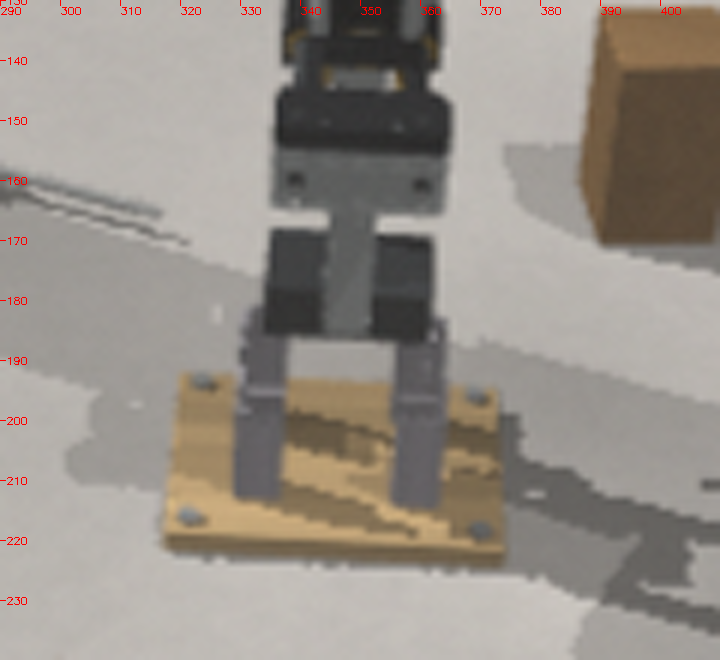

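View pics/tc.png

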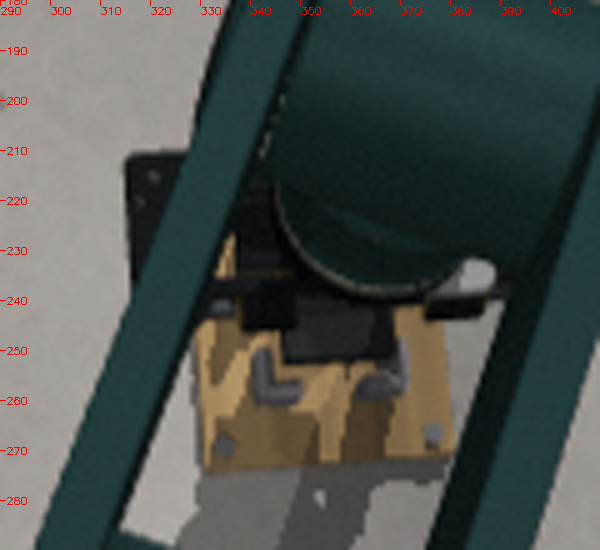

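```bash
cat > chk.py <<'E'
from fit import *
import sys
R=pickle.load(open("R.pkl","rb")); J=R['jig']
x,y,z,yaw=map(float,sys.argv[1:5]); b,h=float(sys.argv[5]),float(sys.argv[6])
p=(x/1e3,y/1e3,np.radians(yaw))
for n in C:
    print(n,'bottom',np.round(proj(n,pts(p,b/1e3,[]))+.5,1).tolist(),'top',np.round(proj(n,pts(p,(b+h)/1e3,[]))+.5,1).tolist())
E
python3 chk.py 508.7 -87.1 96.8 8.2 92.8 26
```

```text
top bottom [[343.8, 221.1], [365.1, 219.8], [367.9, 251.8], [346.3, 253.1]] top [[344.5, 218.9], [366.3, 217.6], [369.2, 250.4], [347.0, 251.8]]
side bottom [[333.4, 185.9], [334.1, 175.4], [361.2, 176.8], [361.4, 187.3]] top [[333.7, 177.5], [334.5, 167.2], [362.0, 168.6], [362.1, 179.0]]
```

```bash
python3 -c "
from h import crop
crop('pics/side_c.png',325,160,375,220,10,'pics/sc2.png')
crop('pics/top_c.png',335,230,385,280,11,'pics/tc2.png')"
```

```text
(no output)
```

View pics/sc2.png

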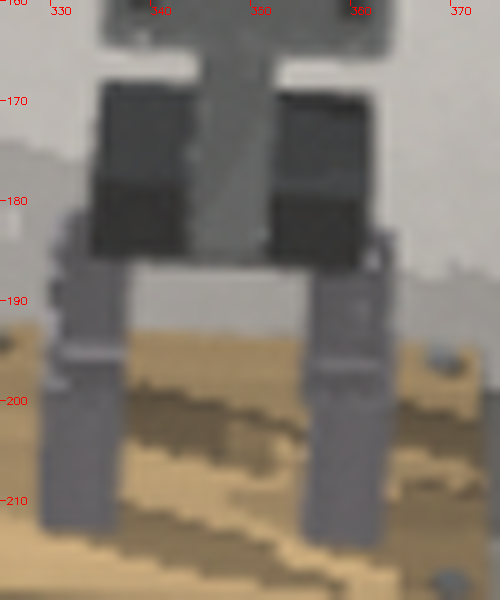

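View pics/tc2.png

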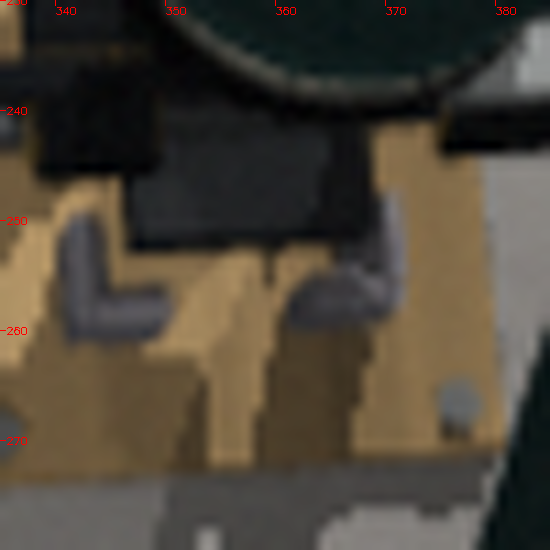

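```bash
python3 - <<'E'
from fit import *
J=pickle.load(open("R.pkl","rb"))['jig']
def W(x,y,z,J=J):
    c,s=np.cos(J[2]),np.sin(J[2]); return (J[0]+c*x-s*y,J[1]+s*x+c*y,z)
print(np.degrees(J[2]))
L=[(46.5,34.5,12),(24,34.5,12),(-24,34.5,12),(-46.5,34.5,12),(46.5,34.5,60),(24,34.5,60),(-24,34.5,60),(-46.5,34.5,60)]
for JJ in (J,(.5081,-.0844,np.radians(8.5))):
    print(np.round(proj("side",[W(x/1e3,y/1e3,z/1e3,JJ) for x,y,z in L])+.5,1).tolist())
L=[(-46.5,s*34.5,60) for s in(1,-1)]+[(-50.5,s*38.5,71) for s in(1,-1)]
L=[(46.5,34.5,60),(46.5,-34.5,60),(-46.5,-34.5,60),(-46.5,34.5,60)]+[(50.5,38.5,71),(50.5,-38.5,71),(-50.5,-38.5,71),(-50.5,38.5,71)]
print(np.round(proj("top",[W(x/1e3,y/1e3,z/1e3) for x,y,z in L])+.5,1).tolist())
E
python3 -c "
from h import crop
crop('pics/top0.png',333,210,380,265,10,'pics/tj2.png')"
```

```text
8.150020605632212
[[328.2, 212.7], [336.6, 213.1], [354.7, 214.1], [363.1, 214.6], [328.7, 198.3], [337.4, 198.8], [355.9, 199.8], [364.5, 200.2]]
[[328.3, 213.3], [336.7, 213.8], [354.8, 214.7], [363.3, 215.1], [328.8, 198.9], [337.5, 199.4], [356.0, 200.3], [364.7, 200.7]]
[[338.2, 219.6], [367.7, 217.8], [371.2, 257.7], [341.0, 259.6], [336.5, 217.1], [369.8, 215.1], [373.7, 258.9], [339.6, 261.0]]
```

View pics/tj2.png

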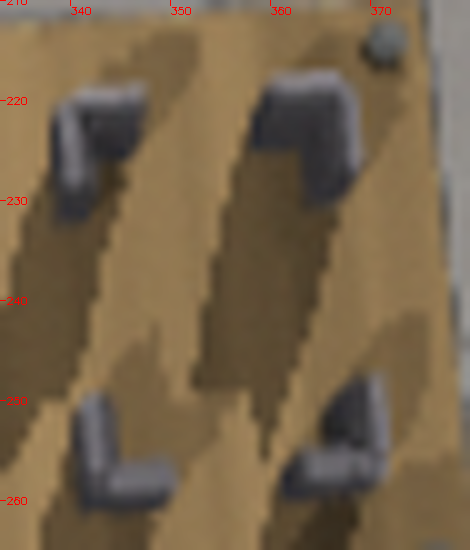

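send_rows(
  rows=[0, 0, -5, 0, 0, 0, 0, 0, 0, -5, 0, 0, 0, 0, 0, 0, -5, 0, 0, 0, 0, 0, 0, -5, 0, 0, 0, 0, 0, 0, -5, 0, 0, 0, 0, 0, 0, -5, 0, 0, 0, 0, 0, 0, -5, 0, 0, 0, 0, 0, 0, 0, 0, 0, 0, 0],
)

```text
time: 8.7
tool_pos: [0.5081, -0.0869, 0.0609]
ee_rot: [-3.14, -0.001, 1.715]
wrist_force: [0.3, -0.2, -5.9]
width: 0.0479
```

send_rows(
  rows=[0, 0, -5, 0, 0, 0, 0, 0, 0, -5, 0, 0, 0, 0, 0, 0, -5, 0, 0, 0, 0, 0, 0, -5, 0, 0, 0, 0, 0, 0, -5, 0, 0, 0, 0, 0, 0, -5, 0, 0, 0, 0, 0, 0, -5, 0, 0, 0, 0, 0, 0, -5, 0, 0, 0, 0],
)

```text
time: 9.7
tool_pos: [0.5085, -0.087, 0.0212]
ee_rot: [3.142, -0.0, 1.715]
wrist_force: [0.3, 0.5, -6.4]
width: 0.0483
```

send_rows(
  rows=[0, 0, -1, 0, 0, 0, 0, 0, 0, -1, 0, 0, 0, 0, 0, 0, -1, 0, 0, 0, 0, 0, 0, -1, 0, 0, 0, 0, 0, 0, -0.5, 0, 0, 0, 0, 0, 0, -0.5, 0, 0, 0, 0, 0, 0, -0.5, 0, 0, 0, 0, 0, 0, 0, 0, 0, 0, 0],
)

```text
time: 10.7
tool_pos: [0.5085, -0.087, 0.0161]
ee_rot: [3.141, -0.0, 1.715]
wrist_force: [-0.1, -0.5, -5.9]
width: 0.0479
```

send_rows(
  rows=[0, 0, -0.4, 0, 0, 0, 0, 0, 0, -0.4, 0, 0, 0, 0, 0, 0, -0.4, 0, 0, 0, 0, 0, 0, -0.4, 0, 0, 0, 0, 0, 0, 0, 0, 0, 0, 0, 0, 0, 0, 0, 0, 0, 0, 0, 0, 0, 0, 0, 0, 0, 0, 0, 0, 0, 0, 0, 0],
)

```text
time: 11.7
tool_pos: [0.5086, -0.087, 0.016]
ee_rot: [3.141, 0.0, 1.715]
wrist_force: [-4.9, 1.3, 6.9]
width: 0.0475
```

send_rows(
  rows=[0, 0, 0.5, 0, 0, 0, 0.65, 0, 0, 0, 0, 0, 0, 0.65, 0, 0, 0, 0, 0, 0, 0.65, 0, 0, 10, 0, 0, 0, 0.65, 0, 0, 20, 0, 0, 0, 0.65, 0, 0, 30, 0, 0, 0, 0.65, 0, 0, 30, 0, 0, 0, 0.65, 0, 0, 30, 0, 0, 0, 0.65],
)

```text
time: 12.7
tool_pos: [0.5087, -0.0871, 0.1367]
ee_rot: [3.141, 0.0, 1.715]
wrist_force: [1.0, -0.2, -0.6]
width: 0.0612
```

send_rows(
  rows=[15, 27, 0, 0, 0, 2, 0.75, 20, 36, 0, 0, 0, 2.5, 0.75, 20, 36, 0, 0, 0, 2.5, 0.75, 20, 36, 0, 0, 0, 2.5, 0.75, 20, 36, -20, 0, 0, 2.5, 0.75, 14.7, 28.5, -25, 0, 0, 1.8, 0.75, 0, 0, -25, 0, 0, 0, 0.75, 0, 0, -10, 0, 0, 0, 0.75],
)

```text
time: 13.7
tool_pos: [0.6173, 0.1128, 0.0532]
ee_rot: [-3.139, -0.001, 1.956]
wrist_force: [0.5, -1.1, -0.8]
width: 0.0705
```

```bash
python3 look.py d; python3 -c "
from h import crop
crop('pics/side_d.png',250,160,390,270,5,'pics/sd.png')
crop('pics/top_d.png',320,200,390,280,7,'pics/td.png')"
```

```text
13.8 [617.5 112.2  53.9] [-1.7987e+02 -4.0000e-02  1.1203e+02] 70.7 [ 0.2 -0.3  0.6]
top [274. 187.]
side [287.8 235.6]
```

View pics/sd.png

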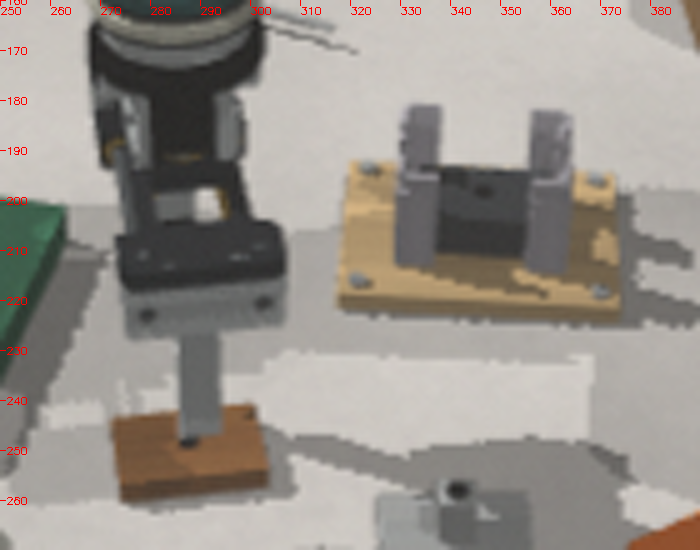

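View pics/td.png

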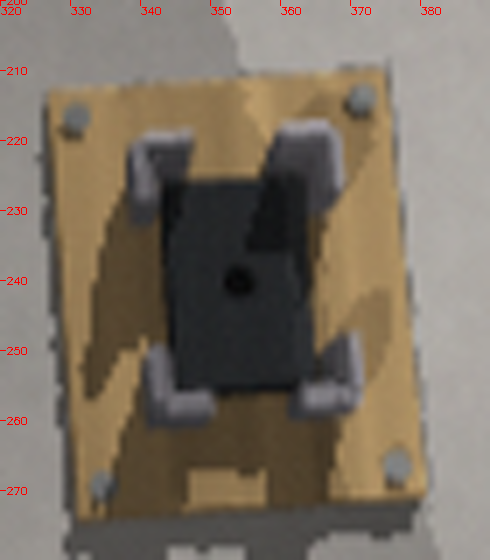

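send_rows(
  rows=[0.8, 0.2, -12, 0, 0, 0, 0.75, 0, 0, -12, 0, 0, 0, 0.75, 0, 0, -12, 0, 0, 0, 0.75, 0, 0, -10, 0, 0, 0, 0.75, 0, 0, -5, 0, 0, 0, 0.75, 0, 0, 0, 0, 0, 0, 0, 0, 0, 0, 0, 0, 0, 0, 0, 0, 0, 0, 0, 0, 0],
)

```text
time: 14.8
tool_pos: [0.6195, 0.1128, 0.0045]
ee_rot: [3.14, 0.0, 1.956]
wrist_force: [0.8, -0.5, 0.6]
width: 0.0475
```

send_rows(
  rows=[0, 0, 0, 0, 0, 0, 0, 0, 0, 0, 0, 0, 0, 0, 0, 0, 8, 0, 0, 0, 0, 0, 0, 12, 0, 0, 0, 0, 0, 0, 20, 0, 0, 0, 0, 0, 0, 30, 0, 0, 0, 0, 0, 0, 30, 0, 0, 0, 0, 0, 0, 30, 0, 0, 0, 0],
)

```text
time: 15.8
tool_pos: [0.6193, 0.1127, 0.1367]
ee_rot: [3.14, 0.0, 1.956]
wrist_force: [-0.0, -0.4, -0.2]
width: 0.0477
```

send_rows(
  rows=[-15, -27, 0, 0, 0, -2, 0, -20, -36, 0, 0, 0, -2.5, 0, -20, -36, 0, 0, 0, -2.5, 0, -20, -36, 0, 0, 0, -2.5, 0, -20, -36, -10, 0, 0, -2.5, 0, -15, -28.7, -15, 0, 0, -1.8, 0, 0, 0, -10, 0, 0, 0, 0, 0, 0, -5, 0, 0, 0, 0],
)

```text
time: 16.8
tool_pos: [0.5094, -0.0866, 0.0943]
ee_rot: [3.141, -0.0, 1.715]
wrist_force: [0.1, 0.4, -0.5]
width: 0.0475
```

```bash
python3 look.py e; python3 chk.py 508.7 -87.1 0 8.2 91 14;python3 -c "
from h import crop
crop('pics/side_e.png',320,150,380,225,8,'pics/se.png')
crop('pics/top_e.png',320,200,390,280,7,'pics/te.png')"
```

```text
16.9 [509.3 -86.1  93.9] [ 1.800e+02 -3.000e-02  9.833e+01] 47.7 [ 0.2 -0.6  0.4]
top [355.4 235.9]
side [347.2 181.1]
top bottom [[343.8, 221.3], [365.0, 220.0], [367.8, 251.9], [346.2, 253.2]] top [[344.1, 220.1], [365.7, 218.8], [368.5, 251.1], [346.6, 252.5]]
side bottom [[333.3, 186.4], [334.1, 176.0], [361.2, 177.4], [361.3, 187.9]] top [[333.5, 182.0], [334.3, 171.6], [361.6, 173.0], [361.7, 183.4]]
```

View pics/se.png

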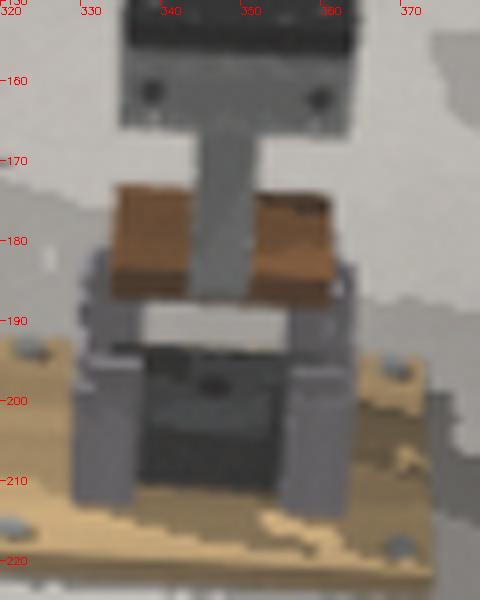

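View pics/te.png

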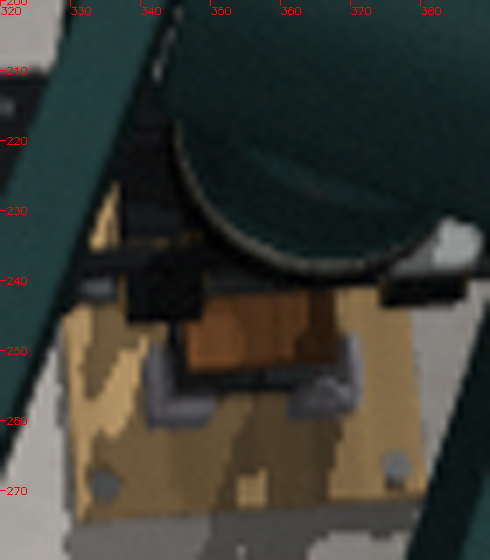

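send_rows(
  rows=[0, -0.5, -6, 0, 0, 0, 0, 0, 0, -6, 0, 0, 0, 0, 0, 0, -6, 0, 0, 0, 0, 0, 0, -6, 0, 0, 0, 0, 0, 0, -6, 0, 0, 0, 0, 0, 0, -6, 0, 0, 0, 0, 0, 0, -6, 0, 0, 0, 0, 0, 0, -4, 0, 0, 0, 0],
)

```text
time: 18.0
tool_pos: [0.5088, -0.0875, 0.0474]
ee_rot: [-3.141, -0.0, 1.715]
wrist_force: [0.1, 0.3, -1.1]
width: 0.0479
```

send_rows(
  rows=[0, 0, -1, 0, 0, 0, 0, 0, 0, -1, 0, 0, 0, 0, 0, 0, -1, 0, 0, 0, 0, 0, 0, -1, 0, 0, 0, 0, 0, 0, -0.5, 0, 0, 0, 0, 0, 0, 0, 0, 0, 0, 0, 0, 0, 0, 0, 0, 0, 0, 0, 0, 0, 0, 0, 0, 0],
)

```text
time: 19.0
tool_pos: [0.509, -0.0875, 0.0434]
ee_rot: [3.142, -0.0, 1.715]
wrist_force: [-0.6, -0.1, -0.8]
width: 0.0478
```

send_rows(
  rows=[0, 0, -0.4, 0, 0, 0, 0, 0, 0, -0.4, 0, 0, 0, 0, 0, 0, -0.4, 0, 0, 0, 0, 0, 0, -0.4, 0, 0, 0, 0, 0, 0, 0, 0, 0, 0, 0, 0, 0, 0, 0, 0, 0, 0, 0, 0, 0, 0, 0, 0, 0, 0, 0, 0, 0, 0, 0, 0],
)

```text
time: 20.0
tool_pos: [0.509, -0.0875, 0.0425]
ee_rot: [3.141, 0.0, 1.715]
wrist_force: [-2.2, -0.3, 4.6]
width: 0.0478
```

send_rows(
  rows=[0, 0, 0.4, 0, 0, 0, 0.65, 0, 0, 0, 0, 0, 0, 0.65, 0, 0, 0, 0, 0, 0, 0.65, 0, 0, 10, 0, 0, 0, 0.65, 0, 0, 20, 0, 0, 0, 0.65, 0, 0, 20, 0, 0, 0, 0.65, 0, 0, 25, 0, 0, 0, 0.65, 0, 0, 25, 0, 0, 0, 0.65],
)

```text
time: 21.0
tool_pos: [0.5092, -0.0875, 0.1437]
ee_rot: [3.141, 0.0, 1.715]
wrist_force: [0.1, -0.4, 0.8]
width: 0.061
```

send_rows(
  rows=[-2, -27, 0, 0, 0, 0, 0.6, 0, 27, 0, 0, 0, 0, 0.5, -4, 40, 0, 0, 0, 1, 0.45, -5, 45, 0, 0, 0, 1, 0.45, -5, 45, 0, 0, 0, 1, 0.45, -4, 45, -20, 0, 0, 1, 0.45, -4, 47, -25, 0, 0, 0, 0.45, -1, 0, -15, 0, 0, 0, 0.45],
)

```text
time: 22.0
tool_pos: [0.4832, 0.137, 0.0816]
ee_rot: [-3.141, -0.001, 1.789]
wrist_force: [0.9, 0.4, 0.6]
width: 0.0425
```

```bash
python3 look.py f; python3 -c "
from h import crop
crop('pics/side_f.png',310,170,380,280,5,'pics/sf.png')
crop('pics/top_f.png',320,200,390,280,7,'pics/tf.png')"
```

```text
22.1 [482.7 134.2  80.6] [-1.7979e+02  3.0000e-02  1.0232e+02] 42.5 [-0.2 -0.3 -0.1]
top [256.6 240.7]
side [343.  242.1]
```

View pics/sf.png

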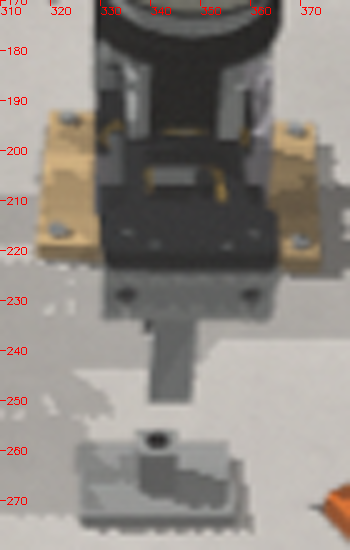

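View pics/tf.png

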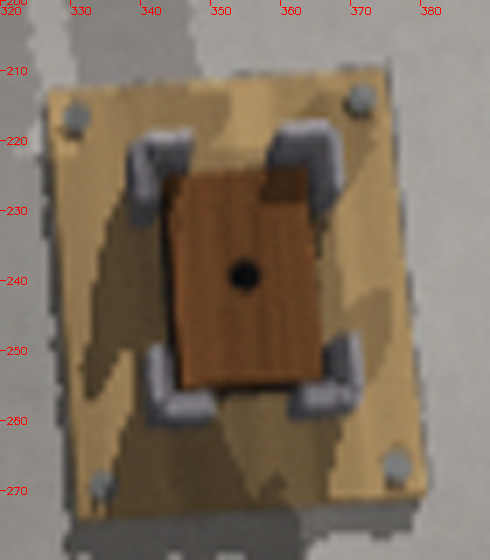

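```bash
python3 - <<'E'
from fit import *
o=get_obs();t=o["tool_pos"];a=np.radians(102.3);d=np.array([np.cos(a),np.sin(a),0]);w=np.array([-d[1],d[0],0])
# near finger: inner face 21mm, outer 33mm ; tip corners
for q in(21,33.5):
    print(q,np.round(proj("side",[t+d*q/1e3+w*.008,t+d*q/1e3-w*.008])+.5,1).tolist())
print(np.round(proj("side",[(.4838,.1348,.032)])+.5,1))
E
```

```text
21 [[346.3, 247.5], [339.1, 247.5]]
33.5 [[346.6, 251.4], [339.3, 251.4]]
[[341.4 257.8]]
```

```bash
python3 -c "
from h import crop
crop('pics/side_f.png',320,225,370,280,10,'pics/sf2.png')"
```

```text
(no output)
```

View pics/sf2.png

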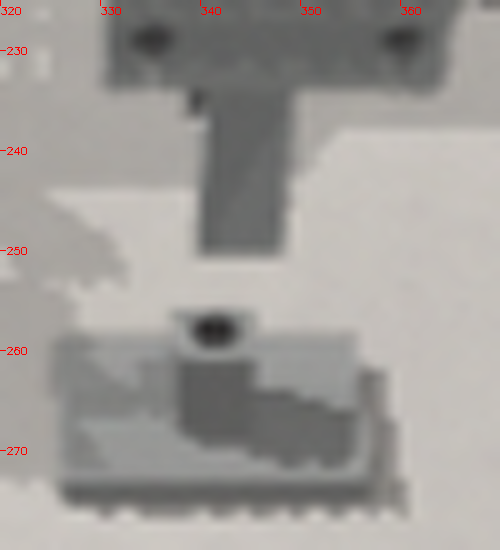

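send_rows(
  rows=[2, 0.6, -8, 0, 0, 0, 0.45, 0, 0, -8, 0, 0, 0, 0.45, 0, 0, -8, 0, 0, 0, 0.45, 0, 0, -8, 0, 0, 0, 0.45, 0, 0, -4, 0, 0, 0, 0.45, 0, 0, 0, 0, 0, 0, 0.45, 0, 0, 0, 0, 0, 0, 0.45, 0, 0, 0, 0, 0, 0, 0.45],
)

```text
time: 23.2
tool_pos: [0.4863, 0.1352, 0.0466]
ee_rot: [3.141, -0.0, 1.785]
wrist_force: [-0.0, 0.2, 0.0]
width: 0.0423
```

```bash
python3 look.py g; python3 - <<'E'
from h import crop
crop('pics/side_g.png',320,225,370,280,10,'pics/sg2.png')
crop('pics/top_g.png',230,215,290,275,10,'pics/tg2.png')
from fit import *
o=get_obs();t=o["tool_pos"];a=np.radians(102.3);d=np.array([np.cos(a),np.sin(a),0]);w=np.array([-d[1],d[0],0])
for q in(21,33.5):
    print(q,np.round(proj("side",[t+d*q/1e3+w*.008,t+d*q/1e3-w*.008])+.5,1).tolist())
E
```

```text
23.3 [486.2 135.2  46.5] [179.96  -0.   102.25] 42.5 [-0.3  0.4 -0. ]
top [258.6 241.1]
side [340.6 253.1]
21 [[344.6, 259.7], [337.5, 259.6]]
33.5 [[344.9, 263.7], [337.7, 263.6]]
```

View pics/sg2.png

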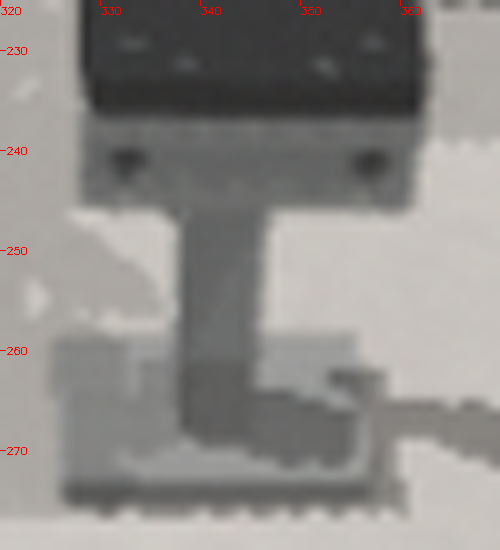

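View pics/tg2.png

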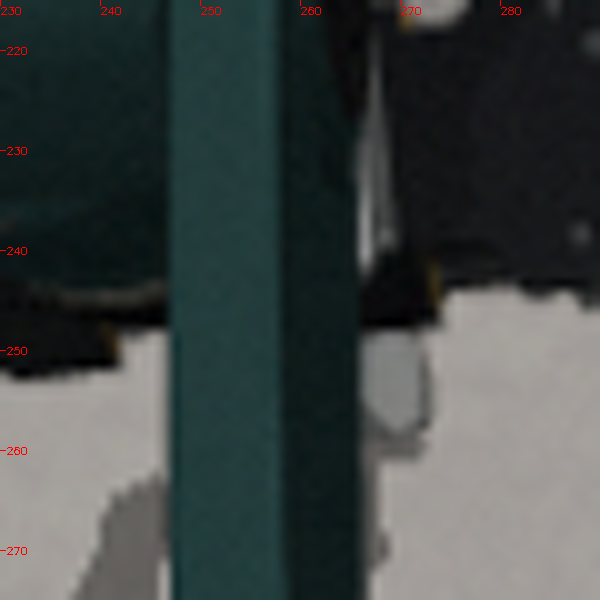

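send_rows(
  rows=[-2, -0.3, -6, 0, 0, 0, 0.45, 0, 0, -8, 0, 0, 0, 0.45, 0, 0, -8, 0, 0, 0, 0.45, 0, 0, -8, 0, 0, 0, 0.45, 0, 0, -4, 0, 0, 0, 0.45, 0, 0, -1, 0, 0, 0, 0.45, 0, 0, 0, 0, 0, 0, 0.0, 0, 0, 0, 0, 0, 0, 0.0],
)

```text
time: 24.4
tool_pos: [0.4843, 0.1349, 0.0116]
ee_rot: [3.141, -0.0, 1.785]
wrist_force: [0.3, -0.5, 0.6]
width: 0.0257
```

send_rows(
  rows=[0, 0, 0, 0, 0, 0, 0, 0, 0, 0, 0, 0, 0, 0, 0, 0, 8, 0, 0, 0, 0, 0, 0, 12, 0, 0, 0, 0, 0, 0, 20, 0, 0, 0, 0, 0, 0, 30, 0, 0, 0, 0, 0, 0, 30, 0, 0, 0, 0, 0, 0, 30, 0, 0, 0, 0],
)

```text
time: 25.4
tool_pos: [0.4839, 0.1347, 0.1429]
ee_rot: [3.141, 0.0, 1.785]
wrist_force: [-0.2, -0.1, -2.5]
width: 0.0178
```

send_rows(
  rows=[3, -25, 0, 0, 0, -0.5, 0, 4, -40, 0, 0, 0, -0.5, 0, 5, -45, 0, 0, 0, -1, 0, 5, -45, 0, 0, 0, -1, 0, 4, -40, 0, 0, 0, -0.5, 0, 4, -27, -10, 0, 0, -0.5, 0, 0, 0, -15, 0, 0, 0, 0, 0, 0, -10, 0, 0, 0, 0],
)

```text
time: 26.4
tool_pos: [0.5083, -0.0864, 0.1052]
ee_rot: [-3.14, -0.001, 1.715]
wrist_force: [-0.8, 0.4, -2.8]
width: 0.0177
```

send_rows(
  rows=[0, 0, -5, 0, 0, 0, 0, 0, 0, 0, 0, 0, 0, 0, 0, 0, 0, 0, 0, 0, 0, 0, 0, 0, 0, 0, 0, 0, 0, 0, 0, 0, 0, 0, 0, 0, 0, 0, 0, 0, 0, 0, 0, 0, 0, 0, 0, 0, 0, 0, 0, 0, 0, 0, 0, 0],
)

```text
time: 27.4
tool_pos: [0.509, -0.0872, 0.1012]
ee_rot: [-3.142, -0.0, 1.715]
wrist_force: [0.3, -0.2, -1.3]
width: 0.0176
```

```bash
python3 look.py i; python3 chk.py 508.9 -87.1 0 8.2 91.5 8;python3 -c "
from h import crop
crop('pics/side_i.png',320,150,380,225,8,'pics/si.png')
crop('pics/top_i.png',330,225,390,280,10,'pics/ti.png')"
```

```text
27.5 [509.  -87.2 101.2] [-1.800e+02 -1.000e-02  9.824e+01] 17.9 [ 0.   0.4 -1.8]
top [356.1 235.6]
side [347.6 178.6]
top bottom [[343.8, 221.1], [365.1, 219.8], [367.8, 251.7], [346.2, 253.1]] top [[344.0, 220.5], [365.4, 219.2], [368.2, 251.3], [346.4, 252.7]]
side bottom [[333.3, 186.3], [334.0, 175.8], [361.1, 177.2], [361.2, 187.7]] top [[333.4, 183.7], [334.1, 173.3], [361.3, 174.7], [361.5, 185.2]]
```

View pics/si.png

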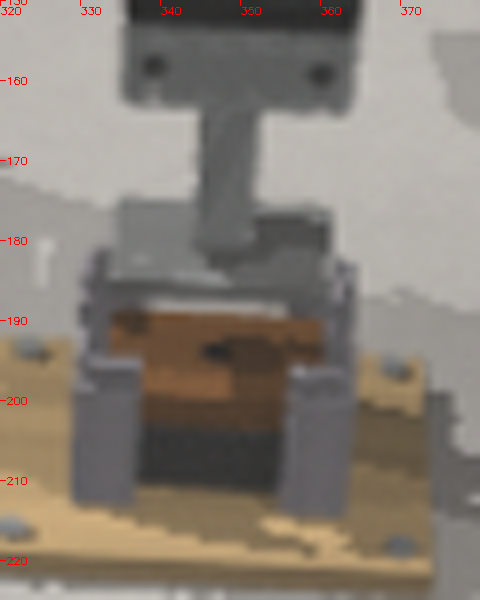

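View pics/ti.png

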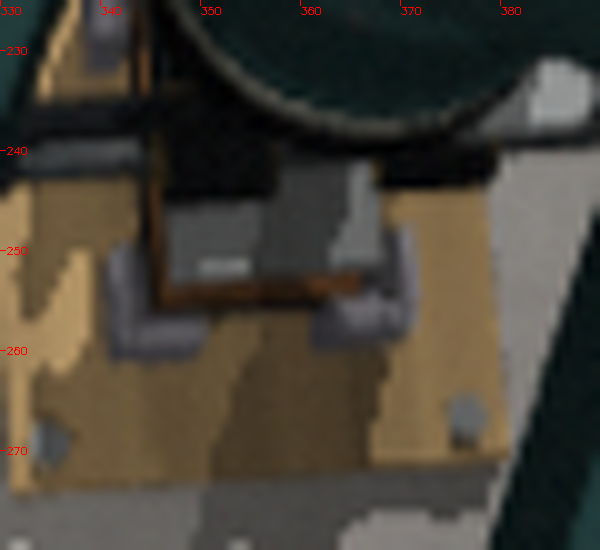

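send_rows(
  rows=[0, 0, -5, 0, 0, 0, 0, 0, 0, -5, 0, 0, 0, 0, 0, 0, -5, 0, 0, 0, 0, 0, 0, -5, 0, 0, 0, 0, 0, 0, -5, 0, 0, 0, 0, 0, 0, -4, 0, 0, 0, 0, 0, 0, -4, 0, 0, 0, 0, 0, 0, -2, 0, 0, 0, 0],
)

```text
time: 28.6
tool_pos: [0.5089, -0.0872, 0.0659]
ee_rot: [-3.141, -0.0, 1.715]
wrist_force: [0.5, -1.0, -2.0]
width: 0.0183
```

send_rows(
  rows=[0, 0, -0.5, 0, 0, 0, 0, 0, 0, -0.5, 0, 0, 0, 0, 0, 0, -0.5, 0, 0, 0, 0, 0, 0, -0.4, 0, 0, 0, 0, 0, 0, -0.4, 0, 0, 0, 0, 0, 0, 0, 0, 0, 0, 0, 0, 0, 0, 0, 0, 0, 0, 0, 0, 0, 0, 0, 0, 0],
)

```text
time: 29.6
tool_pos: [0.509, -0.0872, 0.0639]
ee_rot: [3.141, -0.0, 1.715]
wrist_force: [-0.3, 0.4, -2.0]
width: 0.018
```

send_rows(
  rows=[0, 0, -0.4, 0, 0, 0, 0, 0, 0, -0.4, 0, 0, 0, 0, 0, 0, -0.4, 0, 0, 0, 0, 0, 0, -0.2, 0, 0, 0, 0, 0, 0, 0, 0, 0, 0, 0, 0, 0, 0, 0, 0, 0, 0, 0, 0, 0, 0, 0, 0, 0, 0, 0, 0, 0, 0, 0, 0],
)

```text
time: 30.6
tool_pos: [0.5091, -0.0872, 0.0635]
ee_rot: [3.141, 0.0, 1.715]
wrist_force: [-3.5, 0.3, 5.0]
width: 0.0177
```

send_rows(
  rows=[0, 0, 0.4, 0, 0, 0, 0.4, 0, 0, 0, 0, 0, 0, 0.4, 0, 0, 0, 0, 0, 0, 0.4, 0, 0, 8, 0, 0, 0, 0.4, 0, 0, 15, 0, 0, 0, 0.4, 0, 0, 25, 0, 0, 0, 0.4, 0, 0, 30, 0, 0, 0, 0.4, 0, 0, 30, 0, 0, 0, 0.4],
)

```text
time: 31.6
tool_pos: [0.5093, -0.0873, 0.1732]
ee_rot: [3.14, 0.001, 1.715]
wrist_force: [0.5, -0.5, -0.5]
width: 0.0374
```

send_rows(
  rows=[-5, 40, 0, 0, 0, 0, 0.4, -5, 40, 0, 0, 0, 0, 0.4, -5, 45, 0, 0, 0, 0, 0.4, -5, 45, 0, 0, 0, 0, 0.4, -5, 45, 0, 0, 0, 0, 0.4, 0, 0, 0, 0, 0, 0, 0.4, 0, 0, 0, 0, 0, 0, 0.4, 0, 0, 0, 0, 0, 0, 0.4],
)

```text
time: 32.6
tool_pos: [0.4843, 0.1267, 0.1713]
ee_rot: [3.141, 0.0, 1.713]
wrist_force: [-0.5, -0.3, -0.1]
width: 0.0377
```

```bash
python3 look.py j; python3 chk.py 509 -87.1 0 8.2 52 8;python3 -c "
from h import crop
crop('pics/side_j.png',310,160,385,230,8,'pics/sj.png')
crop('pics/top_j.png',320,200,390,280,7,'pics/tj.png')"
```

```text
32.7 [484.3 126.7 171. ] [179.99   0.    98.14] 37.7 [-1.5 -0.1  0.7]
top [253.6 234.1]
side [344.9 208.4]
top bottom [[342.9, 224.2], [363.3, 222.9], [366.0, 253.6], [345.2, 254.9]] top [[343.1, 223.6], [363.6, 222.3], [366.3, 253.2], [345.4, 254.5]]
side bottom [[332.7, 198.5], [333.4, 187.9], [360.0, 189.3], [360.1, 199.9]] top [[332.8, 196.0], [333.6, 185.5], [360.2, 186.9], [360.3, 197.5]]
```

View pics/sj.png

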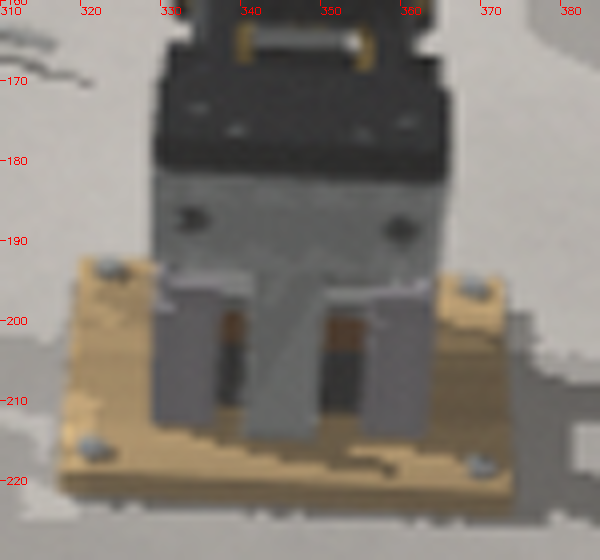

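View pics/tj.png

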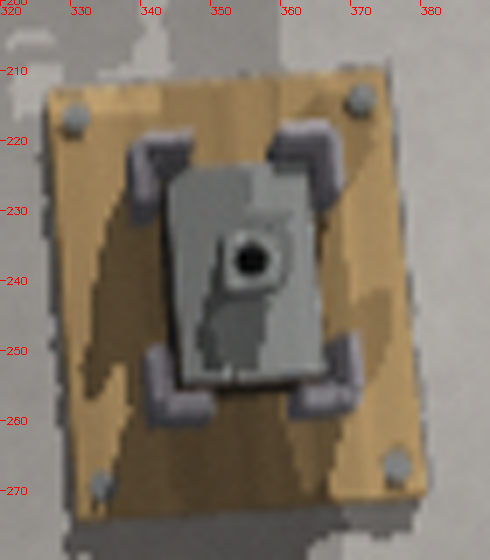

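View pics/top_j.png

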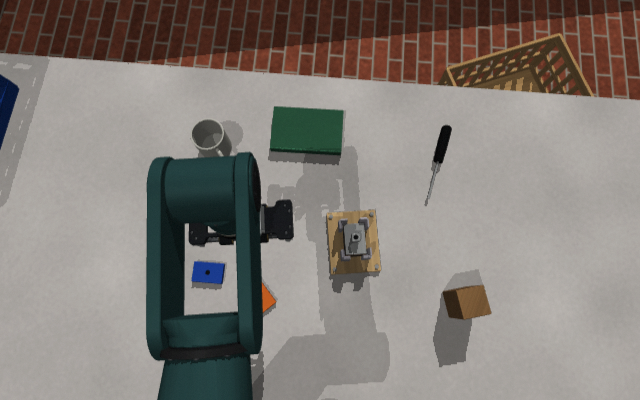

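send_rows(
  rows=[0, 20, 10, 0, 0, 0, 0.4, 0, 30, 10, 0, 0, 0, 0.4, 0, 30, 10, 0, 0, 0, 0.4, 0, 30, 10, 0, 0, 0, 0.4, -10, 30, 10, 0, 0, 0, 0.4, -10, 20, 0, 0, 0, 0, 0.4, 0, 0, 0, 0, 0, 0, 0.4, 0, 0, 0, 0, 0, 0, 0.4],
)

```text
time: 33.8
tool_pos: [0.4643, 0.2869, 0.2206]
ee_rot: [-3.141, 0.001, 1.714]
wrist_force: [0.4, -0.6, -0.4]
width: 0.0373
```

```bash
python3 look.py k; python3 -c "
from h import crop
crop('pics/side_k.png',310,165,385,230,8,'pics/sk.png')"
```

```text
33.9 [464.4 286.7 220.7] [-1.7998e+02  3.0000e-02  9.8160e+01] 37.5 [ 0.3 -0.4 -0.5]
top [165.3 233.7]
side [342.6 242. ]
```

View pics/sk.png

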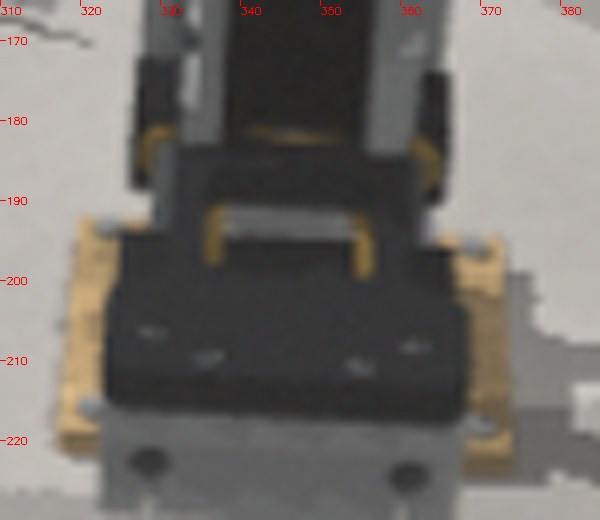

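View pics/side_k.png

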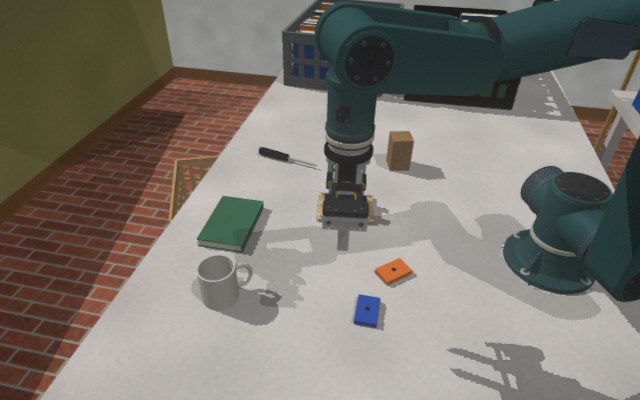

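Still in the side camera's line of sight; I'll pull the arm in toward the base.

send_rows(
  rows=[-20, 0, 0, 0, 0, 0, 0.4, -25, 0, 0, 0, 0, 0, 0.4, -25, 0, 0, 0, 0, 0, 0.4, -25, 0, 0, 0, 0, 0, 0.4, -25, 0, 0, 0, 0, 0, 0.4, -20, 0, 0, 0, 0, 0, 0.4, 0, 0, 0, 0, 0, 0, 0.4, 0, 0, 0, 0, 0, 0, 0.4],
)

```text
time: 34.9
tool_pos: [0.3246, 0.2877, 0.2209]
ee_rot: [3.141, -0.0, 1.714]
wrist_force: [0.1, 0.2, -0.3]
width: 0.0377
```

```bash
python3 look.py l; python3 -c "
from h import crop
crop('pics/side_l.png',310,165,385,230,8,'pics/sl.png')"
```

```text
35.0 [324.7 287.7 220.8] [-1.800e+02  1.000e-02  9.821e+01] 37.6 [-0.4 -0.3 -0.3]
top [152.2 308.5]
side [421.7 254.6]
```

View pics/sl.png

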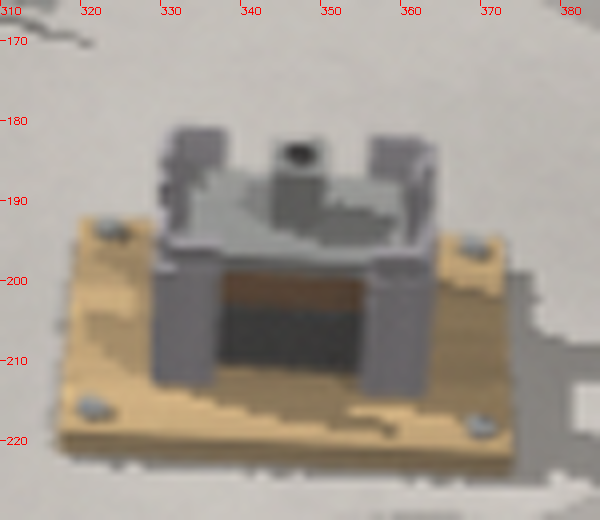

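The side view shows the stack flat in the pocket. The iron is at rows 203–211, the wood at 199–203 and the cover plate at about 197. The socket is upright, with its hole at (346,184). Everything has been released.

```bash
python3 -c "
from bench import *
close_job()"
```

```text
the job is handed in; nothing more can be done
```

I stacked the lamp foot in the jig pocket in the order asked: iron weight, wooden spacer, then the cover plate with its socket up. I lowered each part until the wrist force showed light contact (about 5–13 N), released it, and backed the arm well away. I handed the job in at about 35 s of the 72 s allowed.

- **Stack:** the last top and side pictures show all three parts flat and square between the four corner angles. The TCP heights at contact were 16.0, 42.5 and 63.5 mm. They agree with the expected seated heights to within about 0.1 mm.
- **Other objects:** I kept clear of the screwdriver, mug, book and carton. They look unmoved in the pictures, though I judged this by eye and did not measure it.
- **Disagreements:**
  - The two cameras differed by about 2–4 mm in y, so I used a joint fit of both.
  - One check over the cover, taken while the arm was still settling, misled me by about 2 mm. I corrected it before gripping.

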